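Find the perished septum with the pin gauge

TASK

One of the three tall vials in the rack has a perished septum that is far softer than the other two. Find it with the hand gauge by pressing the sprung pin straight down into a septum and reading how far it sinks, gently (never over 20 N), and hold the gauge's foot fully and firmly down on the perished vial's cap for a moment; then hang the gauge back in its holder and stand the perished vial fully home in the hole of the aluminium reject block, leaving the two sound vials in their places and everything else alone.

Things in the scene. Friction and masses are not known exactly. Their poses are not given: they have to be found in the camera images.
- vial_1_mid (a point): Centre of a tall vial, 39 mm above its foot (foot 8 mm above the table), z up along it. Amber glass 30 mm across, 78 mm tall in all; its black screw cap, the part to grip, is 34 mm across and runs from 21 to 39 mm above this point. One of three alike in the middle row of the rack, 60 mm apart; the perished one may be any of the three.
- vial_1_top (a point): Centre of the upper rim of the same vial's cap, 39 mm above its centre. A round opening 18 mm across in the cap shows the black rubber septum, 1 mm below the rim. The septum gives like a spring: about 5 N per mm if sound, 0.5 N per mm if perished.
- septum_1 (a joint): How far the septum of this vial is pressed below its place (m), 0 to 0.008. At rest it is 0 to within 0.1 mm, too little to tell by looking: a perished one hangs slack by 0.1 mm, a sound one by 0.01 mm.
- vial_2_mid (a point): Centre of a tall vial, 39 mm above its foot (foot 8 mm above the table), z up along it. Amber glass 30 mm across, 78 mm tall in all; its black screw cap, the part to grip, is 34 mm across and runs from 21 to 39 mm above this point. One of three alike in the middle row of the rack, 60 mm apart; the perished one may be any of the three.
- vial_2_top (a point): Centre of the upper rim of the same vial's cap, 39 mm above its centre. A round opening 18 mm across in the cap shows the black rubber septum, 1 mm below the rim. The septum gives like a spring: about 5 N per mm if sound, 0.5 N per mm if perished.
- septum_2 (a joint): How far the septum of this vial is pressed below its place (m), 0 to 0.008. At rest it is 0 to within 0.1 mm, too little to tell by looking: a perished one hangs slack by 0.1 mm, a sound one by 0.01 mm.
- vial_3_mid (a point): Centre of a tall vial, 39 mm above its foot (foot 8 mm above the table), z up along it. Amber glass 30 mm across, 78 mm tall in all; its black screw cap, the part to grip, is 34 mm across and runs from 21 to 39 mm above this point. One of three alike in the middle row of the rack, 60 mm apart; the perished one may be any of the three.
- vial_3_top (a point): Centre of the upper rim of the same vial's cap, 39 mm above its centre. A round opening 18 mm across in the cap shows the black rubber septum, 1 mm below the rim. The septum gives like a spring: about 5 N per mm if sound, 0.5 N per mm if perished.
- septum_3 (a joint): How far the septum of this vial is pressed below its place (m), 0 to 0.008. At rest it is 0 to within 0.1 mm, too little to tell by looking: a perished one hangs slack by 0.1 mm, a sound one by 0.01 mm.
- rack: White plastic rack, fixed: base 110 x 230 x 8 mm, pegs 8 mm across on a 30 mm grid, tops 48 mm above the table. A vial stands between four pegs with 2 mm of play. Origin under its centre, y along its long side; the tall vials stand at x 0, y -60, 0, +60 mm of its frame, two stubby closed vials (27 mm across, 40 mm tall) at x +30, y -90 and +90.
- gauge_grip (a point): Middle of the grip barrel (28 mm across, 54 mm long, aluminium) of the round upright hand gauge, which hangs by its collar in the holder; 100 mm long, 0.15 kg. From the foot up: steel nose 26 mm across for 40 mm, dark collar 40 mm across and 6 mm thick, then the barrel. This point is 73 mm above the foot, 27 mm below the barrel's top. z up.
- gauge_foot (a point): Centre of the gauge's flat foot, 26 mm across. Out of it, downwards, sticks the sprung pin, 5 mm across, 9 mm long when free. With the foot fully down on a cap's rim this point meets the vial's top point. Foot on rim is hard contact: the force rises steeply above the pin's; 5 to 12 N in all is firm.
- gauge_collar (a point): Underside of the gauge's collar, on its axis, 40 mm above the foot; it rests on the holder's top when put away.
- pin (a joint): The gauge's reading: how far the pin is pushed up into it (m), 0 free, 0.009 flush with the foot; spring 1 N per mm. The rest of its 9 mm, less the 1 mm gap below the rim, sinks into the septum. Foot fully down: sound about 6.7 mm, 6.7 N (sinks 1.3 mm); perished 2.7 mm, 2.7 N (sinks 5.3 mm). Foot 3 mm above the rim: sound 4.2 mm, 4.2 N; perished 1.7 mm, 1.7 N.
- holder_mouth (a point): Centre of the holder's upper face, 60 mm above the table: a fixed grey plastic block 70 x 70 x 60 mm with an upright through hole 33 mm across.
- block_mouth (a point): Centre of the upper face of the reject block, 45 mm above the table: a fixed bare aluminium block 80 x 80 x 45 mm with one round hole 35 mm across, 35 mm deep (its floor 10 mm above the table). Holder and block may stand on either side of the rack.
- beaker: Bystander, leave alone: glass beaker, 70 mm across, 90 mm tall. Origin under its centre
- jar: Bystander, leave alone: jar with white lid, 60 mm across, 90 mm tall. Origin under its centre
- dishes: Bystander, leave alone: stack of clear dishes, 90 mm across, 45 mm tall. Origin under its centre
- spatula: Bystander, leave alone: flat steel lab spatula lying down, 170 mm long, 14 mm wide, 4 mm thick. Origin under its centre line
- cap_tray: Bystander, leave alone: open white plastic tray, 80 x 120 x 40 mm. Origin under its centre
- stubby_1: Bystander, leave alone: stubby closed vial in the rack, 27 mm across, 40 mm tall. Origin under its centre
- stubby_2: Bystander, leave alone: stubby closed vial in the rack, 27 mm across, 40 mm tall. Origin under its centre
There are look-alikes about, which are no part of the job. Leave any blue look-alike of the part that bears gauge_grip alone. What is shaped like the part that bears vial_1_mid but green is not meant.

How it is judged:
By the outcome, as a careful person would: the job done as asked, in the order asked, and still so for the second after the job is handed in, with the robot touching nothing.
It also fails if it takes over 72 s, if anything falls off the work surface, if the arm or the gripper's body presses on something with over 40 N, if the wrist force passes 120 N, or if a joint passes its speed limit or range.

ROBOT

A 6-joint arm with a two-finger parallel gripper is mounted at the origin on the work surface. World frame = base frame: x ahead of the robot, y to its left, z up, the work surface at z = 0. Lengths are in m, angles in rad, forces in N, time in s.
With the tool pointing down it reaches from about 0.4 to 0.825 m from the base axis. Payload 7 kg.
Tool frame: the origin (TCP) lies midway between the tips of the shut fingers; the grasp point (between the pads) lies 19 mm behind it; z points along the fingers, y is the line along which they close (so a half turn about z gives the same grasp; the last joint's range is limited). The gripper opens to 88 mm and grips with 3 to 60 N. Pads are 19 mm wide; open, the fingers measure 130 mm over their backs; the gripper's body (78 mm by 193 mm) begins 47 mm behind the grasp point.
Start: joints at [-0.902, 0.359, 0.012, 0, -1.224, -0.288], TCP at [0.251, -0.627, 0.227] pointing down, gripper open.
Joint ranges: [-3.07, 3.07], [-1.43, 2.12], [-1.02, 1.25], [-3.03, 1.67], [-3.05, -0], [-3.03, 3.03]. Speed limits (rad/s): [2.39, 2.39, 3.01, 3.14, 3.14, 3.14].

INTERFACE

Orientations are given as [roll, pitch, yaw] about the fixed x, y, z axes, in that order (R = Rz(yaw) Ry(pitch) Rx(roll)).
In Python, from station import telemetry, eyes, ticket, recognise, trace gives the robot as it stands. The module is installed in compiled form; this text tells all that it offers.
- The arm moves only by the tool servo_tool, never from a script. Its argument "series" is a list that holds one entry, the list of rows, each a list of 4 numbers: the shift along the tool's x, y, z in mm, then the turn about the tool's z in rad. In form: [[[x, y, z, roll], ...]]. A call has exactly 10 rows; each row shifts and turns the commanded pose from where the row before left it, along the tool's axes as they then stand; what a row does not reach is not made up. A row lasts 1/12 s, in which the tool goes at most 41.7 mm and 7.16 degrees, less where a joint would pass 70% of its speed; a pose out of reach is approached as far as the arm can. A call is refused whole if a number of a shift passes 41.7 or a number of a turn 0.125, either way. A call with a gripper value outside its range is refused whole. "claw" is the gripper's target within -1 to 1 (shut at 1, half-way at 0, fully open at -1), set as the call begins (left out, the last holds). The fingers move at their own pace and stop on an object; "grip_force" is the grip in N (left out, the last holds). Time passes only in rows, so rows that do not move let the fingers close, or fill a call up. It gives the time, the measured TCP pose, the force, the opening and the grip force at its end, in the units of the state.
- telemetry.get_state(): the state, without advancing time (a new reading comes with each control period).
- eyes.grab_frame(name): name is "scene" or "top" or "wrist"; returns the picture (384x512x3 uint8, red, green, blue); there is no depth.
- eyes.calibration(name): a dict with "mtx" (3x3 intrinsics, pixels), "rvec" (rotation vector, rad) and "tvec" (3), from world to camera coordinates, as OpenCV has them. Camera axes: x right, y down, z forward; pixel columns grow to the right and rows downward; lengths in m; the calibration is good to about 2 mm. A picture is of the moment at which its call begins: read the wrist's pose just before it. calibration takes no time and is no camera call; for the wrist camera it gives the pose at the moment of the call.
- ticket.job_done(): hands the job in; it is judged then, once.
Trained networks look in the newest picture that a camera, given by its name, has taken for a name from the list of things; names that differ only in an ending like _2 or _b are one class to them, and where a whole thing is asked for, a point or a joint stands for the part that bears it (a point fixed in the world has none). Each returns a list of dicts, best first, with "conf" (0 to 1); they miss things now and then, are a little off and sometimes report something else, mostly with a low value. They report only what shows in the picture. A call takes as long as a camera call. They do not tell look-alikes from the thing itself.
- recognise(camera, name): "position" ([x, y, z] in m, in world coordinates, good to about 4 mm: the middle of the surface that is visible of it).
- trace(camera, name): "mask" (384x512 bool, what is visible of it).
The state is a dict: "t": time; "q": joint angles; "qd": joint speeds; "joint_efforts": joint torques, N m; "eef_pos": TCP position; "ee_rot": TCP orientation; "force": force on the tool from outside, world axes, zero at the start; "moment": the same for the moment, N m; "width": finger opening in m; "gripper_force": force on a finger pad.
Only numpy, scipy, OpenCV 4.12 (cv2) and the standard library are available. Lean on these libraries where they do the work, as an engineer would, in place of code of your own. Each camera call takes 0.05 s, during which the arm holds its last target. There are 200 camera calls.

## Working session

There is one attempt and no reset: what is moved stays moved. The work goes in short steps, Python scripts to look and compute and a tool call to move; the robot and the scene stay as the last step left them, time stands still between calls to the robot, and variables do not carry over. Pictures are saved under pics/ and viewed, at most 10 in all, crops included, and the job is handed in when it is done.

Besides the shell and the picture viewer there is one more tool, called after "Call:" as name(argument=value, ...), one argument or row to a line, values as JSON. servo_tool: Moves the arm, as the interface text tells. Its arguments: {"type":"object","properties":{"series":{"type":"array"},"claw":{"type":"number"},"grip_force":{"type":"number"}},"required":["series"]}

```bash
mkdir -p pics
cat > h.py <<'E'
import numpy as np,cv2
from station import telemetry,eyes,ticket,recognise,trace
def save(n,f):
    im=eyes.grab_frame(n); cv2.imwrite('pics/'+f,im[:,:,::-1]); return im
def ray(n,px,z):
    c=eyes.calibration(n);R,_=cv2.Rodrigues(np.array(c['rvec']));t=np.array(c['tvec']).ravel()
    o=-R.T@t; p=cv2.undistortPoints(np.array([[px]],float),np.array(c['mtx']),None).ravel()
    d=R.T@np.array([p[0],p[1],1]); return o+d*(z-o[2])/d[2]
def proj(n,P):
    c=eyes.calibration(n);return cv2.projectPoints(np.array(P,float).reshape(-1,3),np.array(c['rvec']),np.array(c['tvec']),np.array(c['mtx']),None)[0].reshape(-1,2)
def st():
    s=telemetry.get_state();print({k:np.round(s[k],4).tolist() for k in('t','q','eef_pos','ee_rot','force','width','gripper_force')})
E
python3 - <<'E'
from h import *
st()
save('scene','s1.png');save('top','t1.png')
for cam in('top','scene'):
  for n in('vial_1_top','vial_1_mid','gauge_grip','gauge_collar','holder_mouth','block_mouth','rack','beaker','jar','dishes','cap_tray'):
    print(cam,n,[(np.round(d['position'],3).tolist(),round(d['conf'],2)) for d in recognise(cam,n)])
a=np.hstack([cv2.imread('pics/s1.png'),cv2.imread('pics/t1.png')])
E
```

```text
{'t': 0.0, 'q': [-0.9019, 0.3594, 0.0111, -0.0004, -1.2241, -0.2881], 'eef_pos': [0.2507, -0.6262, 0.2256], 'ee_rot': [3.1399, -0.0001, -2.7609], 'force': [0.3829, 0.3812, -0.2702], 'width': 0.0877, 'gripper_force': 0.0}
top vial_1_top [([0.405, 0.054, 0.079], 0.59), ([0.672, 0.056, 0.075], 0.55), ([0.548, 0.021, 0.087], 0.5)]
top vial_1_mid [([0.559, 0.025, 0.085], 0.72), ([0.406, 0.052, 0.079], 0.65), ([0.673, 0.055, 0.074], 0.62), ([0.532, -0.256, 0.105], 0.51)]
top gauge_grip [([0.529, -0.256, 0.104], 0.77), ([0.43, -0.284, 0.091], 0.57)]
top gauge_collar [([0.427, -0.287, 0.094], 0.73), ([0.531, -0.254, 0.104], 0.68)]
top holder_mouth [([0.524, -0.248, 0.059], 0.76), ([0.53, -0.093, 0.086], 0.15)]
top block_mouth [([0.518, 0.253, 0.045], 0.83), ([0.531, -0.095, 0.084], 0.66)]
top rack [([0.534, -0.035, 0.01], 0.91)]
top beaker [([0.74, 0.207, 0.049], 0.92)]
top jar [([0.718, -0.186, 0.089], 0.97), ([0.54, -0.032, 0.088], 0.44)]
top dishes [([0.75, -0.039, 0.044], 0.82), ([0.553, 0.023, 0.085], 0.31)]
top cap_tray [([0.697, 0.368, 0.004], 0.96)]
scene vial_1_top [([0.686, 0.054, 0.062], 0.55), ([0.57, 0.025, 0.071], 0.53), ([0.733, 0.201, 0.056], 0.37)]
scene vial_1_mid [([0.568, 0.027, 0.067], 0.86), ([0.687, 0.056, 0.066], 0.83), ([0.425, 0.051, 0.054], 0.83)]
scene gauge_grip [([0.545, -0.259, 0.09], 0.95), ([0.441, -0.292, 0.073], 0.95)]
scene gauge_collar [([0.547, -0.259, 0.092], 0.73), ([0.441, -0.29, 0.071], 0.55)]
scene holder_mouth [([0.562, -0.255, 0.047], 0.73)]
scene block_mouth [([0.543, 0.248, 0.042], 0.65)]
scene rack [([0.566, -0.044, 0.009], 0.81)]
scene beaker [([0.731, 0.2, 0.06], 0.61)]
scene jar [([0.752, -0.188, 0.069], 0.79), ([0.714, -0.365, 0.007], 0.72), ([0.543, -0.1, 0.066], 0.51)]
scene dishes [([0.77, -0.038, 0.044], 0.64)]
scene cap_tray [([0.691, 0.369, 0.017], 0.94)]
```

View pics/s1.png

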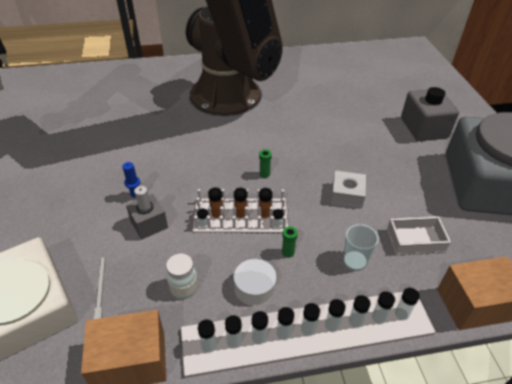

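View pics/t1.png

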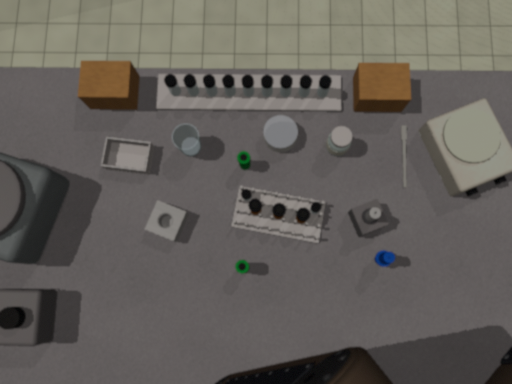

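The scene view has the grey gauge in its holder at about (143,200), the blue look-alike at (130,178), the rack with three black-capped vials at (215–265,200), green look-alikes at (265,162) and (289,240), and the block at (349,188). In the top view the gauge is at (375,213), the caps at (255,206), (279,211), (303,215), and the block hole at (166,221).

Run:
```python
from h import *
im=eyes.grab_frame('top')
for n,z in(('block_mouth',.045),('gauge_grip',.12),('vial_1_mid',.086),('rack',0.008)):
  for d in trace('top',n):
    m=d['mask'];ys,xs=np.nonzero(m);
    if d['conf']>.3: print(n,round(d['conf'],2),m.sum(),xs.mean().round(1),ys.mean().round(1),ray('top',(xs.mean(),ys.mean()),z).round(4), im[m].mean(0).round())
hole=None
for p,z in(((255,206),.086),((279,211),.086),((303,215),.086),((375,213),.12),((166,221),.045),((170,222),.045)): print(p,ray('top',p,z).round(4))
# corners
c=cv2.resize(im[180:280,140:420],None,fx=2.8,fy=2.8,interpolation=cv2.INTER_CUBIC)
cv2.imwrite('pics/c1.png',c[:,:,::-1])
s=telemetry.get_state();R=cv2.Rodrigues(eyes.calibration('wrist')['rvec'])[0];t=np.array(eyes.calibration('wrist')['tvec']).ravel()
print('wristcam pos',(-R.T@t).round(4),'R',R.round(2).tolist(), eyes.calibration('wrist')['mtx'])
```

```text
block_mouth 0.96 1114 166.5 221.6 [0.5179 0.2493 0.045 ] [115. 112. 109.]
block_mouth 0.33 146 403.7 145.7 [ 0.7233 -0.3542  0.045 ] [117. 114. 108.]
gauge_grip 0.59 455 404.8 278.9 [ 0.3834 -0.3226  0.12  ] [ 17.  50. 106.]
gauge_grip 0.49 246 371.0 215.3 [ 0.5297 -0.2493  0.12  ] [86. 84. 82.]
vial_1_mid 0.7 203 244.0 160.2 [0.6692 0.0549 0.086 ] [21. 67. 31.]
vial_1_mid 0.6 182 255.1 206.6 [0.5525 0.025  0.086 ] [34. 31. 28.]
vial_1_mid 0.6 163 242.1 266.6 [0.4068 0.0535 0.086 ] [25. 77. 36.]
rack 0.7 2886 277.9 215.9 [ 0.5414 -0.0323  0.008 ] [120. 115. 111.]
(255, 206) [0.5539 0.0253 0.086 ]
(279, 211) [ 0.5424 -0.0334  0.086 ]
(303, 215) [ 0.5333 -0.0918  0.086 ]
(375, 213) [ 0.5354 -0.2589  0.12  ]
(166, 221) [0.5193 0.2507 0.045 ]
(170, 222) [0.5169 0.2404 0.045 ]
wristcam pos [ 0.1789 -0.6551  0.3842] R [[-0.37, 0.93, 0.0], [0.89, 0.36, 0.29], [0.27, 0.11, -0.96]] [[319.3662968    0.         263.24016861]
 [  0.         319.3662968  189.71887995]
 [  0.           0.           1.        ]]
```

View pics/c1.png

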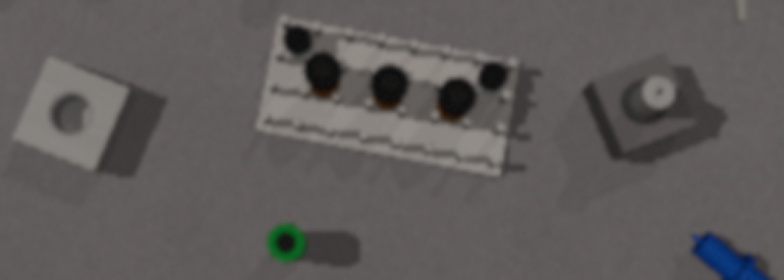

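The crop shows the gauge top at crop (658,91), the block hole at (72,113), and the blue gauge lying flat at (740,260). The vial row is turned about −10° from world y, so I'll use tool yaw −100° throughout.

Call:
servo_tool(
  series=[
    [[0, 0, -4, -0.125], [0, 0, -4, -0.125], [0, 0, -4, -0.125], [0, 0, -4, -0.125], [0, 0, -4, -0.125], [0, 0, -4, -0.125], [0, 0, -4, -0.125], [0, 0, -4, -0.125], [0, 0, 0, -0.016], [0, 0, 0, 0]],
  ],
  claw=-1,
  grip_force=30,
)

```text
t: 2.28
eef_pos: [0.2509, -0.6267, 0.2587]
ee_rot: [-3.141, -0.0, -1.747]
force: [0.2, -0.2, 0.2]
width: 0.0876
gripper_force: 0.0
```

Call:
servo_tool(
  series=[
    [[-34, -18, 0, 0], [-34, -18, 0, 0], [-34, -18, 0, 0], [-34, -18, 0, 0], [-34, -18, 0, 0], [-34, -18, 0, 0], [-34, -18, 0, 0], [-34, -18, 0, 0], [-34, -18, 0, 0], [-34, -18, 0, 0]],
  ],
)

```text
t: 3.12
eef_pos: [0.4877, -0.3211, 0.2585]
ee_rot: [-3.142, 0.0, -1.749]
force: [-0.1, -0.3, -1.2]
width: 0.0873
gripper_force: 0.0
```

Call:
servo_tool(
  series=[
    [[-34, -18, 0, 0], [-24, -14, 0, 0], [-10, -4, 0, 0], [0, 0, 0, 0], [0, 0, 0, 0], [0, 0, 0, 0], [0, 0, 0, 0], [0, 0, 0, 0], [0, 0, 0, 0], [0, 0, 0, 0]],
  ],
)

```text
t: 3.95
eef_pos: [0.5339, -0.2628, 0.2587]
ee_rot: [-3.141, -0.0, -1.746]
force: [0.6, 0.3, 0.4]
width: 0.0878
gripper_force: 0.0
```

Run:
```python
from h import *
st(); im=save('wrist','w1.png')
for n,z in(('gauge_grip',.12),('holder_mouth',.06)):
  for d in recognise('wrist',n): print(n,d['position'],d['conf'])
  for d in trace('wrist',n):
    m=d['mask'];ys,xs=np.nonzero(m);print(n,d['conf'],m.sum(),xs.mean(),ys.mean(),xs.min(),xs.max(),ys.min(),ys.max())
print(proj('wrist',[[.5365,-.2589,.12],[.5365,-.2589,.06]]))
```

```text
{'t': 3.95, 'q': [-0.1293, 0.2089, -0.122, 0.0001, -1.2397, -0.046], 'eef_pos': [0.5339, -0.2628, 0.2587], 'ee_rot': [-3.1415, -0.0, -1.7461], 'force': [0.6272, 0.3339, 0.3788], 'width': 0.0878, 'gripper_force': 0.0}
gauge_grip [0.7185, -0.3676, 0.0044] 0.68
gauge_grip [0.5314, -0.2629, 0.1167] 0.63
gauge_grip [0.39, -0.3519, 0.03] 0.61
gauge_grip 0.7 2427 379.0692212608158 57.05397610218377 347 411 12 105
gauge_grip 0.64 1199 263.1517931609675 171.4136780650542 246 280 150 194
holder_mouth [0.5356, -0.2675, 0.059] 0.88
holder_mouth 0.7 2826 262.2696390658174 160.79299363057325 222 304 121 206
holder_mouth 0.67 784 160.7091836734694 324.4107142857143 141 176 304 337
[[262.36299176 181.1060971 ]
 [262.48721264 167.15958279]]
```

View pics/w1.png

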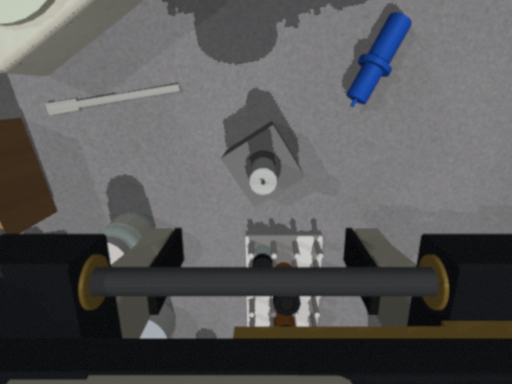

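The wrist view shows the gauge's top disc at (263,181), matching the estimate to within 1 px, and the rack below it at (285,280). Descending over the barrel now.

Call:
servo_tool(
  series=[
    [[-4.4, -1.4, 25, 0], [0, 0, 35, 0], [0, 0, 35, 0], [0, 0, 35, 0], [0, 0, 30, 0], [0, 0, 15, 0], [0, 0, 7, 0], [0, 0, 0, 0], [0, 0, 0, 0], [0, 0, 0, 0]],
  ],
)

```text
t: 5.03
eef_pos: [0.5375, -0.2584, 0.0782]
ee_rot: [-3.139, -0.0, -1.744]
force: [-0.2, -0.8, 1.9]
width: 0.0872
gripper_force: 0.0
```

Call:
servo_tool(
  series=[
    [[0, 0, 0, 0], [0, 0, 0, 0], [0, 0, 0, 0], [0, 0, 0, 0], [0, 0, 0, 0], [0, 0, 0, 0], [0, 0, 0, 0], [0, 0, 0, 0], [0, 0, 0, 0], [0, 0, 0, 0]],
  ],
  claw=1,
  grip_force=30,
)

```text
t: 5.87
eef_pos: [0.5362, -0.2581, 0.0765]
ee_rot: [3.141, 0.0, -1.745]
force: [-0.2, -0.7, -0.2]
width: 0.0273
gripper_force: 30.0
```

Call:
servo_tool(
  series=[
    [[0, 0, -10, 0], [0, 0, -25, 0], [0, 0, -35, 0], [0, 0, -35, 0], [-10, 1, -30, 0], [-25, 2, -25, 0], [-30, 3, -20, 0], [-35, 4, -10, 0], [-35, 4, 0, 0], [-35, 4, 0, 0]],
  ],
)

```text
t: 6.7
eef_pos: [0.548, -0.0861, 0.2684]
ee_rot: [-3.139, 0.001, -1.745]
force: [0.5, -0.2, -2.3]
width: 0.0274
gripper_force: 30.0
```

Call:
servo_tool(
  series=[
    [[-36, 4, 0, 0], [-36, 4, 0, 0], [-36, 4, 0, 0], [-30, 3, 0, 0], [-22, 2, 0, 0], [-10, 1, 0, 0], [0, 0, 0, 0], [0, 0, 0, 0], [0, 0, 0, 0], [0, 0, 0, 0]],
  ],
)

```text
t: 7.53
eef_pos: [0.5596, 0.0819, 0.2667]
ee_rot: [3.142, -0.0, -1.746]
force: [0.0, 0.5, -1.9]
width: 0.0278
gripper_force: 30.0
```

Run:
```python
from h import *
st(); im=save('wrist','w2.png')
for d in recognise('wrist','vial_1_top'): print(np.round(d['position'],4),d['conf'])
for d in trace('wrist','vial_1_mid'):
    m=d['mask'];ys,xs=np.nonzero(m);print(d['conf'],m.sum(),xs.mean(),ys.mean(),xs.min(),xs.max(),ys.min(),ys.max())
print(proj('wrist',[[.5539,.0253,.086],[.5424,-.0334,.086],[.5333,-.0918,.086]]))
```

```text
{'t': 7.5333, 'q': [0.4914, 0.1551, -0.1708, 0.0001, -1.245, -0.6665], 'eef_pos': [0.5596, 0.0819, 0.2667], 'ee_rot': [3.1416, -0.0001, -1.7459], 'force': [0.0191, 0.5127, -1.8682], 'width': 0.0278, 'gripper_force': 29.9997}
[0.5546 0.0222 0.09  ] 0.91
[0.4103 0.0542 0.0777] 0.86
[0.6707 0.0572 0.0766] 0.74
0.96 1033 160.66989351403677 157.92836398838335 140 182 140 176
0.9 842 257.3681710213777 114.33254156769596 242 273 99 130
0.61 1296 392.11188271604937 114.72839506172839 366 416 100 132
[[260.03857381 113.5629926 ]
 [260.96508398  50.80327729]
 [259.50085016 -18.48049084]]
```

View pics/w2.png

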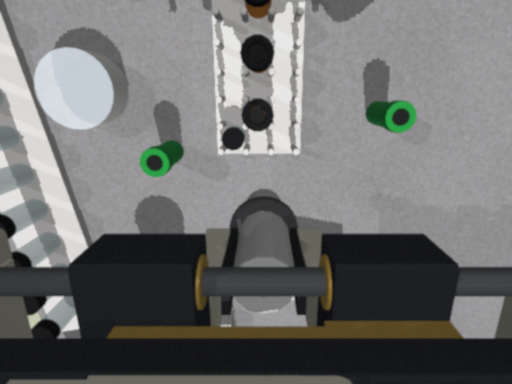

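The view shows the nearest cap at (257,114), the middle cap at (257,52), and the third at the picture's top edge, with the gauge hanging at (263,230).

Run:
```python
from h import *
im=cv2.imread('pics/w2.png'); g=im.max(2)
m=((g<45)).astype(np.uint8); m[:, :235]=0; m[:,282:]=0; m[140:]=0
n,l,s,c=cv2.connectedComponentsWithStats(m)
for i in range(1,n):
  if s[i,4]>100:
    cc=c[i]; print(s[i],cc.round(1),ray('wrist',cc,.086).round(4),ray('wrist',cc,.08).round(4))
```

```text
[245   0  25   7 123] [256.9   2.3] [ 0.5388 -0.0754  0.086 ] [ 0.5386 -0.0769  0.08  ]
[242  36  31  35 858] [256.8  52.8] [ 0.5467 -0.0323  0.086 ] [ 0.5467 -0.033   0.08  ]
[243 100  29  30 667] [257.  114.6] [0.5572 0.0257 0.086 ] [0.5574 0.0261 0.08  ]
```

Call:
servo_tool(
  series=[
    [[28, -3.5, 0, 0], [22, -3, 10, 0], [5.7, -0.5, 25, 0], [0, 0, 30, 0], [0, 0, 30, 0], [0, 0, 15, 0], [0, 0, 5, 0], [0, 0, 0, 0], [0, 0, 0, 0], [0, 0, 0, 0]],
  ],
)

```text
t: 8.52
eef_pos: [0.5581, 0.0271, 0.1531]
ee_rot: [-3.139, 0.001, -1.745]
force: [0.7, 0.2, -2.0]
width: 0.0275
gripper_force: 30.0
```

Call:
servo_tool(
  series=[
    [[0, 0, 1.5, 0], [0, 0, 1.5, 0], [0, 0, 1.5, 0], [0, 0, 1, 0], [0, 0, 0, 0], [0, 0, 0, 0], [0, 0, 0, 0], [0, 0, 0, 0], [0, 0, 0, 0], [0, 0, 0, 0]],
  ],
)

```text
t: 9.35
eef_pos: [0.5571, 0.0269, 0.1461]
ee_rot: [-3.141, 0.0, -1.745]
force: [-0.5, 0.1, -0.4]
width: 0.0276
gripper_force: 30.0
```

Run:
```python
from h import *
st(); im=save('wrist','w3.png')
```

```text
{'t': 9.35, 'q': [0.3994, 0.2344, -0.3605, 0.0, -0.9758, -0.5734], 'eef_pos': [0.5571, 0.0269, 0.1461], 'ee_rot': [-3.1415, 0.0001, -1.7448], 'force': [-0.4549, 0.0889, -0.4093], 'width': 0.0276, 'gripper_force': 30.0001}
```

Call:
servo_tool(
  series=[
    [[0, 0, 0.5, 0], [0, 0, 0.5, 0], [0, 0, 0.5, 0], [0, 0, 0.5, 0], [0, 0, 0.5, 0], [0, 0, 0, 0], [0, 0, 0, 0], [0, 0, 0, 0], [0, 0, 0, 0], [0, 0, 0, 0]],
  ],
)

```text
t: 10.23
eef_pos: [0.5571, 0.027, 0.1436]
ee_rot: [-3.141, 0.0, -1.745]
force: [0.7, 0.6, 1.3]
width: 0.0274
gripper_force: 30.0
```

Run:
```python
from h import *
F=[]
for i in range(8):
    eyes.grab_frame('wrist');s=telemetry.get_state();F.append(s['force'][2])
print(np.round(F,2),np.mean(F),s['eef_pos'])
```

```text
[1.12 0.4  1.54 1.3  0.32 1.35 0.57 1.78] 1.0495908917295174 [0.55701891 0.02693951 0.143561  ]
```

Call:
servo_tool(
  series=[
    [[0, 0, -8, 0], [0, 0, -10, 0], [15, 0, 0, 0], [25, 0, 0, 0], [15, 0, 0, 0], [5, 0, 0, 0], [0, 0, 0, 0], [0, 0, 8, 0], [0, 0, 6, 0], [0, 0, 0, 0]],
  ],
)

```text
t: 11.47
eef_pos: [0.5464, -0.0317, 0.1463]
ee_rot: [3.14, -0.0, -1.744]
force: [0.1, 0.1, 2.5]
width: 0.0276
gripper_force: 30.0
```

Call:
servo_tool(
  series=[
    [[0, 0, 0.5, 0], [0, 0, 0.5, 0], [0, 0, 0.5, 0], [0, 0, 0, 0], [0, 0, 0, 0], [0, 0, 0, 0], [0, 0, 0, 0], [0, 0, 0, 0], [0, 0, 0, 0], [0, 0, 0, 0]],
  ],
)

```text
t: 12.3
eef_pos: [0.5467, -0.0322, 0.1461]
ee_rot: [-3.141, 0.0, -1.745]
force: [0.2, -0.1, 1.9]
width: 0.0273
gripper_force: 30.0
```

Run:
```python
from h import *
F=[]
for i in range(5):
    eyes.grab_frame('wrist');s=telemetry.get_state();F.append(s['force'][2])
print(np.round(F,2),np.mean(F),s['eef_pos'])
```

```text
[1.7  1.48 2.97 1.65 1.77] 1.9137992287125143 [ 0.54663621 -0.03218221  0.14605387]
```

Vial B gives 3.8 N net against about 1.5 N for A at the same height, so B is sound and A (the +y one) is perished. Going back to A to hold the foot down.

Call:
servo_tool(
  series=[
    [[0, 0, -8, 0], [0, 0, -8, 0], [-15, 0, 0, 0], [-25, 0, 0, 0], [-15, 0, 0, 0], [-4.4, 0, 0, 0], [0, 0, 0, 0], [0, 0, 8, 0], [0, 0, 8, 0], [0, 0, 1.5, 0]],
  ],
)

```text
t: 13.38
eef_pos: [0.556, 0.0256, 0.1429]
ee_rot: [3.14, -0.001, -1.746]
force: [-0.4, 0.9, 1.5]
width: 0.0271
gripper_force: 30.0
```

Call:
servo_tool(
  series=[
    [[0, 0, 0.5, 0], [0, 0, 0.5, 0], [0, 0, 0.5, 0], [0, 0, 0.5, 0], [0, 0, 0.2, 0], [0, 0, 0, 0], [0, 0, 0, 0], [0, 0, 0, 0], [0, 0, 0, 0], [0, 0, 0, 0]],
  ],
)

```text
t: 14.22
eef_pos: [0.5571, 0.0264, 0.1425]
ee_rot: [-3.141, 0.0, -1.745]
force: [1.3, -1.0, 1.2]
width: 0.0275
gripper_force: 30.0
```

Call:
servo_tool(
  series=[
    [[0, 0, 0.2, 0], [0, 0, 0.2, 0], [0, 0, 0, 0], [0, 0, 0, 0], [0, 0, 0, 0], [0, 0, 0, 0], [0, 0, 0, 0], [0, 0, 0, 0], [0, 0, 0, 0], [0, 0, 0, 0]],
  ],
)

```text
t: 15.05
eef_pos: [0.5572, 0.0263, 0.1424]
ee_rot: [-3.141, 0.0, -1.745]
force: [-0.1, -0.5, 4.6]
width: 0.0274
gripper_force: 30.0
```

Call:
servo_tool(
  series=[
    [[0, 0, 0.2, 0], [0, 0, 0.1, 0], [0, 0, 0, 0], [0, 0, 0, 0], [0, 0, 0, 0], [0, 0, 0, 0], [0, 0, 0, 0], [0, 0, 0, 0], [0, 0, 0, 0], [0, 0, 0, 0]],
  ],
)

```text
t: 15.88
eef_pos: [0.5573, 0.0263, 0.1424]
ee_rot: [-3.141, 0.0, -1.744]
force: [-0.1, -0.6, 7.7]
width: 0.0275
gripper_force: 30.0
```

Call:
servo_tool(
  series=[
    [[0, 0, 0, 0], [0, 0, 0, 0], [0, 0, 0, 0], [0, 0, 0, 0], [0, 0, 0, 0], [0, 0, 0, 0], [0, 0, 0, 0], [0, 0, -5, 0], [0, 0, -15, 0], [0, 0, -25, 0]],
  ],
)

```text
t: 16.72
eef_pos: [0.5545, 0.0259, 0.1842]
ee_rot: [3.135, -0.002, -1.746]
force: [-0.3, 0.9, -3.5]
width: 0.0277
gripper_force: 30.0
```

Call:
servo_tool(
  series=[
    [[20, -2, 0, 0], [36, -3.7, 0, 0], [36, -3.7, 0, 0], [36, -3.7, 0, 0], [36, -3.7, 0, 0], [36, -3.7, 0, 0], [36, -3.7, 0, 0], [28, -2.9, 0, 0], [15, -1.3, 0, 0], [4.7, 0, 0, 0]],
  ],
)

```text
t: 17.55
eef_pos: [0.5345, -0.2601, 0.1856]
ee_rot: [3.139, 0.0, -1.748]
force: [0.4, 0.8, -2.0]
width: 0.0277
gripper_force: 30.0
```

Call:
servo_tool(
  series=[
    [[0, 0, 8, 0], [0, 0, 15, 0], [0, 0, 10, 0], [0, 0, 0, 0], [0, 0, 0, 0], [0, 0, 0, 0], [0, 0, 0, 0], [0, 0, 0, 0], [0, 0, 0, 0], [0, 0, 0, 0]],
  ],
)

```text
t: 18.38
eef_pos: [0.5359, -0.258, 0.1541]
ee_rot: [-3.141, 0.0, -1.745]
force: [0.2, 1.2, -1.0]
width: 0.0276
gripper_force: 30.0
```

Call:
servo_tool(
  series=[
    [[0, 0, 10, 0], [0, 0, 15, 0], [0, 0, 15, 0], [0, 0, 15, 0], [0, 0, 10, 0], [0, 0, 5, 0], [0, 0, 2, 0], [0, 0, 0, 0], [0, 0, 0, 0], [0, 0, 0, 0]],
  ],
)

```text
t: 19.22
eef_pos: [0.5363, -0.2581, 0.0825]
ee_rot: [-3.14, -0.0, -1.745]
force: [-0.3, -0.1, -2.1]
width: 0.0276
gripper_force: 30.0
```

Call:
servo_tool(
  series=[
    [[0, 0, 2, 0], [0, 0, 2, 0], [0, 0, 1, 0], [0, 0, 0.4, 0], [0, 0, 0, 0], [0, 0, 0, 0], [0, 0, 0, 0], [0, 0, 0, 0], [0, 0, 0, 0], [0, 0, 0, 0]],
  ],
)

```text
t: 20.05
eef_pos: [0.5357, -0.258, 0.0765]
ee_rot: [-3.142, -0.0, -1.745]
force: [-1.7, 1.2, 4.1]
width: 0.0271
gripper_force: 30.0
```

Call:
servo_tool(
  series=[
    [[0, 0, 0, 0], [0, 0, 0, 0], [0, 0, 0, 0], [0, 0, 0, 0], [0, 0, 0, 0], [0, 0, -5, 0], [0, 0, -20, 0], [0, 0, -35, 0], [0, 0, -30, 0], [0, 0, -20, 0]],
  ],
  claw=-1,
)

```text
t: 20.88
eef_pos: [0.5368, -0.2585, 0.1899]
ee_rot: [-3.138, -0.001, -1.744]
force: [1.3, -1.2, 0.8]
width: 0.0861
gripper_force: 0.0
```

Call:
servo_tool(
  series=[
    [[-20, 2, 0, 0], [-36, 3.7, 0, 0], [-36, 3.7, 0, 0], [-36, 3.7, 0, 0], [-36, 3.7, 0, 0], [-36, 3.7, 0, 0], [-36, 3.7, 0, 0], [-28, 2.9, 0, 0], [-15, 1.1, 0, 0], [-4.7, 0, 0, 0]],
  ],
)

```text
t: 21.72
eef_pos: [0.5574, 0.0288, 0.1867]
ee_rot: [-3.141, 0.0, -1.742]
force: [-0.1, -0.8, -0.1]
width: 0.0874
gripper_force: 0.0
```

Run:
```python
from h import *
st(); im=save('wrist','w4.png')
for d in trace('wrist','vial_1_mid'):
    m=d['mask'];ys,xs=np.nonzero(m);print(d['conf'],m.sum(),xs.mean(),ys.mean(),xs.min(),xs.max(),ys.min(),ys.max(),ray('wrist',(xs.mean(),ys.mean()),.086))
print(proj('wrist',[[.557,.026,.086]]))
s=save('scene','s2.png'); cv2.imwrite('pics/s2c.png',np.hstack([im[:,:,::-1],cv2.resize(s[150:270,90:218,::-1],(288,270),interpolation=3) if 0 else cv2.copyMakeBorder(cv2.resize(s[150:250,90:190,::-1],(288,288)),0,96,0,0,0)]))
```

```text
{'t': 21.7167, 'q': [0.4023, 0.1973, -0.3069, -0.0, -1.0658, -0.5737], 'eef_pos': [0.5574, 0.0288, 0.1867], 'ee_rot': [-3.1409, 0.0005, -1.7422], 'force': [-0.1166, -0.7621, -0.0685], 'width': 0.0874, 'gripper_force': 0.0}
0.71 2237 425.0607957085382 177.63477872150202 389 458 154 203 [0.42327339 0.04049794 0.086     ]
0.69 1507 264.3231585932316 178.5447909754479 245 284 152 202 [0.55566894 0.01822875 0.086     ]
0.56 1414 148.62446958981613 219.87199434229137 122 176 196 248 [0.6611538  0.03758816 0.086     ]
0.3 1875 264.8848 30.259733333333333 243 287 4 59 [ 0.53606863 -0.09252777  0.086     ]
[[264.34053726 187.58649629]]
```

View pics/s2c.png

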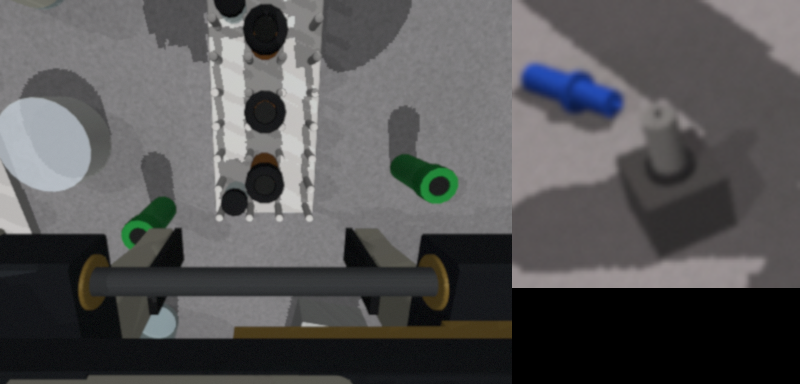

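The wrist view shows cap A at about (265,184), and the inset shows the gauge hanging properly in its holder. Refining A's position and looking at the block next.

Run:
```python
from h import *
im=cv2.imread('pics/w4.png');g=im.max(2)
for (cx,cy) in((265,184),(265,111)):
  sub=cv2.GaussianBlur(g,(3,3),0)[cy-30:cy+30,cx-30:cx+30]; m=(sub<50).astype(np.uint8)
  n,l,s,c=cv2.connectedComponentsWithStats(m); i=1+np.argmax(s[1:,4]); 
  print(s[i]+[cx-30,cy-30,0,0,0],c[i]+[cx-30,cy-30],ray('wrist',c[i]+[cx-30,cy-30],.086).round(4))
print(ray('wrist',(265,184),.086),ray('wrist',(265,111),.086))
print(proj('wrist',[[.557,.023,.086],[.557+.003,.023+.0167,.086],[.557-.003,.023-.0167,.086]]))
```

```text
[ 246  162   37   40 1176] [263.9702381  181.73129252] [0.5562 0.02   0.086 ]
[ 245   92   40   40 1254] [264.44338118 111.44098884] [ 0.546  -0.0364  0.086 ]
[0.55571505 0.02213362 0.086     ] [ 0.54551902 -0.03660701  0.086     ]
[[263.67066238 185.23000213]
 [263.5781554  204.26651322]
 [263.76663445 165.48042768]]
```

Call:
servo_tool(
  series=[
    [[1, 0, 15, 0], [0, 0, 30, 0], [0, 0, 30, 0], [0, 0, 25, 0], [0, 0, 15, 0], [0, 0, 9, 0], [0, 0, 4, 0], [0, 0, 0, 0], [0, 0, 0, 0], [0, 0, 0, 0]],
  ],
)

```text
t: 22.7
eef_pos: [0.5578, 0.0253, 0.0595]
ee_rot: [-3.14, 0.001, -1.745]
force: [-1.1, -0.3, -0.3]
width: 0.0877
gripper_force: 0.0
```

Call:
servo_tool(
  series=[
    [[0, 0, 0, 0], [0, 0, 0, 0], [0, 0, 0, 0], [0, 0, 0, 0], [0, 0, 0, 0], [0, 0, 0, 0], [0, 0, 0, 0], [0, 0, 0, 0], [0, 0, 0, 0], [0, 0, 0, 0]],
  ],
  claw=1,
  grip_force=20,
)

```text
t: 23.53
eef_pos: [0.5569, 0.0253, 0.0582]
ee_rot: [3.142, 0.0, -1.745]
force: [-0.1, -0.4, -0.2]
width: 0.0324
gripper_force: 20.0
```

Call:
servo_tool(
  series=[
    [[0, 0, -10, 0], [0, 0, -30, 0], [0, 0, -36, 0], [0, 0, -36, 0], [0, 0, -36, 0], [0, 0, -30, 0], [-12, 4, -20, 0], [-25, 7, -6, 0], [-34, 9.4, 0, 0], [-34, 9.4, 0, 0]],
  ],
)

```text
t: 24.37
eef_pos: [0.5456, 0.1345, 0.2642]
ee_rot: [-3.14, 0.002, -1.747]
force: [0.6, -0.5, -0.2]
width: 0.0321
gripper_force: 20.0
```

Call:
servo_tool(
  series=[
    [[-34, 9.4, 0, 0], [-34, 9.4, 0, 0], [-34, 9.4, 0, 0], [-34, 9.4, 0, 0], [-22, 6, 0, 0], [-9.6, 3, 0, 0], [0, 0, 0, 0], [0, 0, 0, 0], [0, 0, 0, 0], [0, 0, 0, 0]],
  ],
)

```text
t: 25.2
eef_pos: [0.529, 0.3059, 0.2627]
ee_rot: [-3.141, 0.0, -1.746]
force: [0.6, -0.6, -0.4]
width: 0.0323
gripper_force: 20.0
```

Call:
servo_tool(
  series=[
    [[0, 0, 0, 0], [0, 0, 0, 0], [0, 0, 0, 0], [0, 0, 0, 0], [0, 0, 0, 0], [0, 0, 0, 0], [0, 0, 0, 0], [0, 0, 0, 0], [0, 0, 0, 0], [0, 0, 0, 0]],
  ],
)

```text
t: 26.03
eef_pos: [0.5289, 0.3071, 0.2622]
ee_rot: [3.142, -0.0, -1.745]
force: [-0.0, -0.3, -0.6]
width: 0.0324
gripper_force: 20.0
```

Run:
```python
from h import *
st(); im=save('wrist','w5.png')
for d in recognise('wrist','block_mouth'): print(np.round(d['position'],4),d['conf'])
p=proj('wrist',[[.518,.25,.045]])[0]; print(p)
cx,cy=p.astype(int); x0,y0=max(cx-70,0),max(cy-70,0)
cv2.imwrite('pics/c5.png',cv2.resize(im[y0:y0+140,x0:x0+140,::-1],(560,560),interpolation=cv2.INTER_CUBIC)); print(x0,y0)
```

```text
{'t': 26.0333, 'q': [0.845, 0.2347, -0.0802, -0.0, -1.2559, -1.019], 'eef_pos': [0.5289, 0.3071, 0.2622], 'ee_rot': [3.1416, -0.0, -1.7447], 'force': [-0.0384, -0.2546, -0.6102], 'width': 0.0324, 'gripper_force': 20.0}
[0.5181 0.2512 0.0466] 0.56
[264.6897879  110.55756522]
194 40
```

View pics/c5.png

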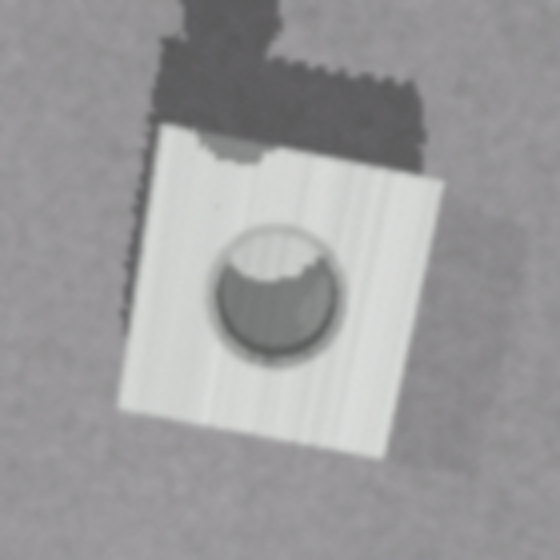

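The crop shows the block's hole centred at about crop (277,295), or full-frame (263,113.5), which agrees with the mean of the block's corners.

Run:
```python
from h import *
h=ray('wrist',(263,113.5),.045); e=np.array(telemetry.get_state()['eef_pos']);y=telemetry.get_state()['ee_rot'][2]
d=h-e;print(h.round(4),d.round(4),'tx',d@[np.cos(y),np.sin(y),0],'ty',d@[np.sin(y),-np.cos(y),0])
```

```text
[0.5205 0.2529 0.045 ] [-0.0084 -0.0542 -0.2173] tx 0.05481751744835855 ty -0.0010933893581627184
```

Call:
servo_tool(
  series=[
    [[20, -1.1, 0, 0], [25, 0, 10, 0], [10, 0, 30, 0], [0, 0, 36, 0], [0, 0, 36, 0], [0, 0, 27, 0], [0, 0, 14, 0], [0, 0, 6, 0], [0, 0, 0, 0], [0, 0, 0, 0]],
  ],
)

```text
t: 26.97
eef_pos: [0.521, 0.2531, 0.104]
ee_rot: [-3.141, 0.0, -1.744]
force: [-0.2, 0.1, -0.1]
width: 0.0328
gripper_force: 20.0
```

Call:
servo_tool(
  series=[
    [[0, 0, 2, 0], [0, 0, 2, 0], [0, 0, 2, 0], [0, 0, 2, 0], [0, 0, 2, 0], [0, 0, 2, 0], [0, 0, 1, 0], [0, 0, 0, 0], [0, 0, 0, 0], [0, 0, 0, 0]],
  ],
)

```text
t: 27.8
eef_pos: [0.5205, 0.2527, 0.0903]
ee_rot: [-3.142, -0.0, -1.745]
force: [-0.3, -0.4, -1.0]
width: 0.0323
gripper_force: 20.0
```

Call:
servo_tool(
  series=[
    [[0, 0, 4, 0], [0, 0, 5, 0], [0, 0, 5, 0], [0, 0, 5, 0], [0, 0, 4, 0], [0, 0, 3, 0], [0, 0, 2, 0], [0, 0, 0, 0], [0, 0, 0, 0], [0, 0, 0, 0]],
  ],
)

```text
t: 28.63
eef_pos: [0.5206, 0.2528, 0.0625]
ee_rot: [-3.141, 0.0, -1.745]
force: [-1.5, 0.1, 0.1]
width: 0.0324
gripper_force: 20.0
```

Call:
servo_tool(
  series=[
    [[0, 0, 1, 0], [0, 0, 0.5, 0], [0, 0, 0.5, 0], [0, 0, 0.3, 0], [0, 0, 0, 0], [0, 0, 0, 0], [0, 0, 0, 0], [0, 0, 0, 0], [0, 0, 0, 0], [0, 0, 0, 0]],
  ],
)

```text
t: 29.47
eef_pos: [0.5205, 0.2528, 0.0602]
ee_rot: [-3.141, 0.0, -1.745]
force: [-3.0, 0.3, 4.6]
width: 0.0322
gripper_force: 20.0
```

Call:
servo_tool(
  series=[
    [[0, 0, 0, 0], [0, 0, 0, 0], [0, 0, 0, 0], [0, 0, 0, 0], [0, 0, 0, 0], [0, 0, 0, 0], [0, 0, -10, 0], [0, 0, -30, 0], [0, 0, -36, 0], [0, 0, -36, 0]],
  ],
  claw=-1,
)

```text
t: 30.3
eef_pos: [0.52, 0.2522, 0.1735]
ee_rot: [3.141, -0.001, -1.745]
force: [1.0, 1.6, 0.4]
width: 0.0869
gripper_force: 0.0
```

Call:
servo_tool(
  series=[
    [[-10, 0, -30, 0], [-25, 0, 0, 0], [-20, 0, 0, 0], [-5, 0, 0, 0], [0, 0, 0, 0], [0, 0, 0, 0], [0, 0, 0, 0], [0, 0, 0, 0], [0, 0, 0, 0], [0, 0, 0, 0]],
  ],
)

```text
t: 31.13
eef_pos: [0.5308, 0.3112, 0.2021]
ee_rot: [-3.142, -0.0, -1.745]
force: [-0.8, 0.5, -0.2]
width: 0.0875
gripper_force: 0.0
```

Run:
```python
from h import *
st(); w=save('wrist','w6.png');s=save('scene','s3.png')
for cam in('wrist','scene'):
  for d in recognise(cam,'vial_1_top'): print(cam,np.round(d['position'],4),d['conf'])
a=cv2.resize(w[40:190,180:350],(400,353));b=cv2.resize(s[140:250,100:390],(800,303)) 
cv2.imwrite('pics/f.png',np.vstack([b[:,:,::-1][:240],cv2.copyMakeBorder(a[:,:,::-1],0,0,0,400,0)]))
```

```text
{'t': 31.1333, 'q': [0.8473, 0.2781, -0.1613, 0.0, -1.1315, -1.0218], 'eef_pos': [0.5308, 0.3112, 0.2021], 'ee_rot': [-3.1416, -0.0, -1.7452], 'force': [-0.7874, 0.5479, -0.2012], 'width': 0.0875, 'gripper_force': 0.0}
wrist [0.5194 0.2461 0.0908] 0.87
scene [0.5297 0.2492 0.0747] 0.64
scene [0.6895 0.0549 0.0637] 0.57
```

View pics/f.png

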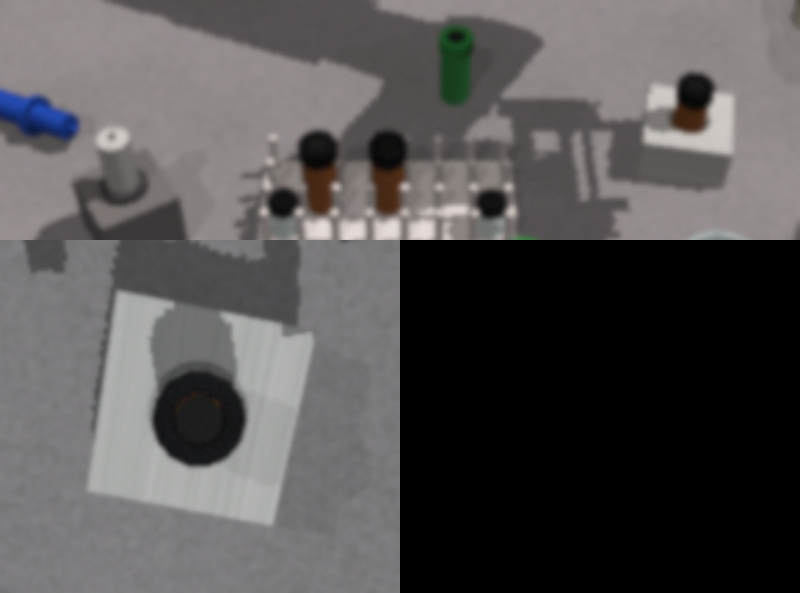

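The picture shows the vial upright in the block's hole (top right, and in the wrist view at (200,418)). The gauge hangs in its holder, and both sound vials are still in the rack.

```bash
python3 -c "
from station import ticket;print(ticket.job_done())"
```

```text
the job is handed in; nothing more can be done
None
```

The job is handed in: the perished vial, at the +y end of the rack, had the gauge's foot held on its cap at about 9.6 N and now stands in the reject block; the gauge is back in its holder, and both sound vials (only the middle one was also tested; it read sound) are in the rack.

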